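# Press the glued pad and start the timer against the stop

## Robot

A 6-joint arm with a two-finger parallel gripper is mounted at the origin on the work surface. World frame = base frame: x ahead of the robot, y to its left, z up, the work surface at z = 0. Lengths are in m, angles in rad, forces in N, time in s.
With the tool pointing down it reaches from about 0.275 to 0.725 m from the base axis. Payload 15.9 kg.
Tool frame: the origin (TCP) lies on the centre line of the jaws, within the pads' length; the fingertips stand 11 mm ahead of it and the grasp point (between the pads) lies 8 mm behind it; z points along the fingers, y is the line along which they close (so a half turn about z gives the same grasp; the last joint's range is limited). The gripper opens to 85 mm and grips with 20 to 120 N. Pads are 22 mm wide; open, the fingers measure 114 mm over their backs; the gripper's body (76 mm by 85 mm) begins 54 mm behind the grasp point. The pads swing forward as they close: fully open they stand 13 mm farther back than shut.
Start: joints at [-1.266, 0.213, -0.034, 1.323, 0, 1.571], TCP at [0.15, -0.477, 0.242] pointing down, gripper open.
Joint ranges: [-2.98, 2.98], [-0.74, 1.72], [-1.14, 1.35], [-2.1, 2.04], [-1.57, 1.44], [-3.14, 3.14]. Speed limits (rad/s): [1.89, 1.89, 2.39, 2.57, 3.14, 3.14].

## Interface

Orientations are given as a rotation vector (axis times angle).
In Python, from plant import sense, snapshot, finish_job gives the robot as it stands.
- The arm moves only by the shell command python3 -m creep 'ROWS' [FORCE]. ROWS is JSON, a list of rows, each an object of numbers: "hand": the closure in counts, from 0 (fully open) to 255 (shut); "x", "y", "z": the shift along the tool's x, y, z in m; "turn": the turn about the tool's z in rad. In form: [{"hand": .., "x": .., "y": .., "z": .., "turn": ..}, ...]. A call has 1 to 20 rows; each row shifts and turns the commanded pose from where the row before left it, along the tool's axes as they then stand; what a row does not reach is not made up. A row lasts 1/12 s, in which the tool goes at most 41.7 mm and 7.16 degrees, less where a joint would pass 70% of its speed; a pose out of reach is approached as far as the arm can. A call is refused whole if a number of a shift passes 0.0417 or a number of a turn 0.125, either way. A call with a gripper value outside its range is refused whole. The fingers move at their own pace and stop on an object; FORCE is the grip in N (left out, the last holds). Time passes only in rows, so rows that do not move let the fingers close. It gives the time, the measured TCP pose, the force, the opening and the grip force at its end, in the units of the state.
- sense(): the state, without advancing time (a new reading comes with each control period).
- snapshot(name): name is "scene" or "top" or "wrist"; returns a dict with "frame" (400x640x3 uint8, red, green, blue), "camera_matrix" (3x3 intrinsics, pixels), "origin" and "orientation" of the camera in the world; the wrist camera has in their place "T_tool_cam" (4x4, takes a point from camera to tool coordinates, whose origin is the TCP and whose axes are the flange's). Camera axes: x right, y down, z forward; pixel columns grow to the right and rows downward; lengths in m; the calibration is good to about 2 mm. A picture is of the moment at which its call begins: read the wrist's pose just before it. There is no depth.
- finish_job(): hands the job in; it is judged then, once.
The state is a dict: "time": time; "joint_pos": joint angles; "joint_velocities": joint speeds; "tau": joint torques, N m; "tool_pos": TCP position; "orientation": TCP orientation; "contact_force": force on the tool from outside, world axes, zero at the start; "moment": the same for the moment, N m; "gripper_width": finger opening in m; "grasp_force": force on a finger pad.
Only numpy, scipy, OpenCV 4.12 (cv2) and the standard library are available. Lean on these libraries where they do the work, as an engineer would, in place of code of your own. Each camera call takes 0.05 s, during which the arm holds its last target. There are 200 camera calls.

## Task

A freshly glued note pad stands in the padding stand. First pick up the pressing board by its handle and set it down gently on the pad, lying flat, square with the pad and centred on it, and let go. Then bring the loose timer back until its flat back is square against the upright face of the fixed steel stop, press its sloping start button fully in for a moment while the stop holds it, with the tool leaning over so that it pushes along the button's slanting axis rather than straight down, and let go, leaving the board on the pad, the timer against the stop and the tape roll, mug and carton where they are.

Things in the scene. Friction and masses are not known exactly. Their poses are not given: they have to be found in the camera images.
- padding_stand: Fixed plywood stand, 190 x 150 mm, with a glued white paper pad with a brown card cover in it; origin on the bench under the pad's centre, x along the pad's 148 mm length, y along its 105 mm width, z up. Low fences 35 mm high stand beside the pad's +x and +y sides; the pad's top is 45 mm above the bench, 10 mm higher than the fences.
- pad_top (a point): Centre of the pad's upper face (148 x 105 mm), 45 mm above the bench; axes as the stand's. The stand may be on the left or on the right.
- press_board: Loose pressing board, wood with a steel-faced underside, 150 x 106 x 20 mm, about 0.6 kg, lying flat on the bench; origin at the centre of its underside, x along its length, z up. It looks the same after half a turn.
- board_mid (a point): Centre of the pressing board with its handle, 34 mm above its underside (68 mm overall height); axes as the board's.
- board_handle (a point): Middle of the board's bridge handle: a wooden bar 110 mm long along the board's x, 22 mm wide (y) and 22 mm high, centred 57 mm above the board's underside, over the centre of mass. It stands on two posts; between the posts there is a 28 mm high gap under the bar.
- board_under (a point): Centre of the board's flat underside; axes as the board's. On the pad it belongs at pad_top.
- stop: Steel angle fixed to the bench, 180 mm long (its y), 45 mm high. Origin on the bench at the middle of its upright flat face, which looks along its -x, roughly towards the robot; the 45 mm foot lies behind it (+x). It is on the other side than the stand.
- stop_face (a point): Middle of the stop's upright face, 22.5 mm above the bench; axes as the stop's: x points into the stop, away from the timer.
- timer: Loose grey wedge-shaped bench timer, 110 mm long (x), 60 mm wide (y), 70 mm high, about 0.26 kg, on smooth plastic glides, so that it slides easily. Origin at the centre of its underside. Its front (-x) is 20 mm high, then the face rises at 45 degrees towards +x over the next 50 mm of length to the full height; the rear 60 mm is a block 70 mm high with upright sides and a flat back at x = +55 mm. It starts 30 to 80 mm in front of the stop, turned up to 0.35 rad from it.
- timer_mid (a point): Centre of the timer, 35 mm above its underside; axes as the timer's. The point 25 mm along +x from it lies in the middle of the rear block (60 mm across the flat sides).
- timer_back (a point): On the middle of the timer's flat back, 22.5 mm above its underside and 55 mm along +x from its centre; axes as the timer's. It belongs against stop_face.
- button_top (a point): Middle of the outer face of the timer's start button, a round black cap of 36 mm diameter on the sloping face. z points outwards along the button's axis, 45 degrees from vertical, up and to the timer's -x; y is the timer's y. Pressed along -z. The cap is polished and slippery; a push up to 20 degrees off its axis still works it. The cap stands 14 mm proud of the slope, 6 mm when pressed in.
- start_button (a joint): Travel of the start button: 0 out, 0.008 m fully in. A spring pushes it out: 2 N to start it, 7 N when fully in. Without a stop behind it the timer slides away at about 2 to 4 N.
- tape_roll: Bystander: roll of clear packing tape, 100 mm diameter, 48 mm high, origin at the centre of its underside.
- mug: Bystander: white mug, 80 mm diameter, 95 mm high, origin at the centre of its underside.
- label_carton: Bystander: cardboard carton 130 x 90 x 80 mm, origin at the centre of its underside.
Things that resemble listed ones, but are neither listed nor needed, are in the scene too. There is more than one size of the stop; the one meant has the size given above.

How it is judged:
By the outcome, as a careful person would: the job done as asked, in the order asked, and still so for the second after the job is handed in, with the robot touching nothing.
It also fails if it takes over 61 s, if anything falls off the work surface, if the arm or the gripper's body presses on something with over 40 N, if the wrist force passes 120 N, or if a joint passes its speed limit or range.

## Working session

There is one attempt and no reset: what is moved stays moved. The work goes in short steps, Python scripts to look and compute and a shell command to move; the robot and the scene stay as the last step left them, time stands still between calls to the robot, and variables do not carry over. Pictures are saved under pics/ and viewed, at most 10 in all, crops included, and the job is handed in when it is done.

```bash
ls; mkdir -p pics
python3 - <<'E'
from plant import sense,snapshot
import cv2,numpy as np
s=sense();print({k:np.round(v,3).tolist() for k,v in s.items()})
for n in("scene","top"):
    d=snapshot(n);cv2.imwrite(f"pics/{n}0.png",d["frame"][...,::-1])
    print(n,d["camera_matrix"],d["origin"],d["orientation"])
d=snapshot("wrist");print(d["camera_matrix"],d["T_tool_cam"])
E
```

```text
pics
{'time': 0.0, 'joint_pos': [-1.266, 0.213, -0.035, 1.324, -0.0, 1.571], 'joint_velocities': [0.0, -0.002, -0.0, -0.001, -0.001, 0.0], 'tau': [0.0, -68.617, 48.711, 0.017, 0.0, 0.0], 'tool_pos': [0.15, -0.477, 0.242], 'orientation': [-3.104, -0.477, 0.0], 'contact_force': [-0.419, -0.577, -0.918], 'moment': [-0.012, 0.041, -0.025], 'grasp_force': 0.0, 'gripper_width': 0.086}
scene [[451.40134656   0.         317.47436804]
 [  0.         451.40134656 195.95308177]
 [  0.           0.           1.        ]] [ 1.07704279 -0.63822855  1.37633844] [-2.46738413 -0.85720783  0.22459172]
top [[369.84491209   0.         321.08057244]
 [  0.         369.84491209 199.6780459 ]
 [  0.           0.           1.        ]] [0.49278614 0.00566946 1.37440058] [-2.19739631  2.15213853 -0.09780984]
[[314.30093777   0.         318.50784042]
 [  0.         314.30093777 202.35544124]
 [  0.           0.           1.        ]] [[-4.86699648e-04 -9.48541688e-01 -3.16651904e-01  8.05286122e-02]
 [ 9.99999685e-01 -2.63090286e-04 -7.48921411e-04 -6.82232832e-04]
 [ 6.27075139e-04 -3.16652169e-01  9.48541518e-01 -1.31593949e-01]
 [ 0.00000000e+00  0.00000000e+00  0.00000000e+00  1.00000000e+00]]
```

View pics/top0.png

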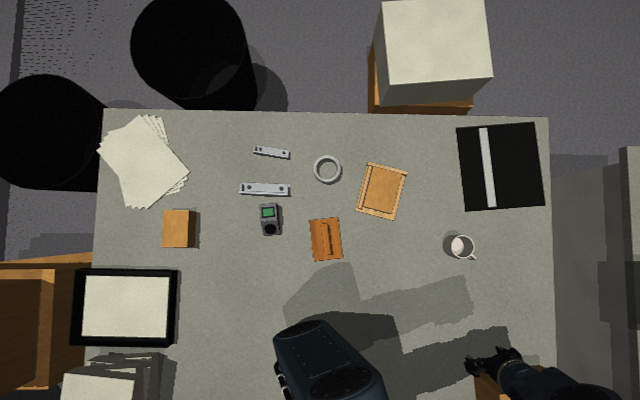

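View pics/scene0.png

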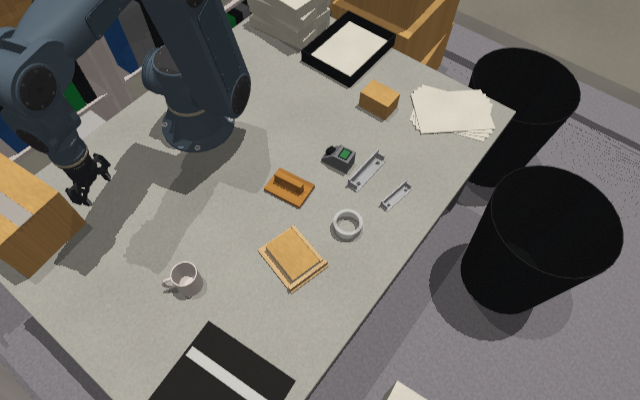

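The top view shows two steel angles: one at (265,189), about 50 px long, and one at (272,152), about 38 px. At about 270 px/m, 180 mm is about 49 px, so the stop is the one at (265,189). It is also the one directly behind the timer at (270,220). The board is at (326,239), the stand at (381,191), the tape at (327,169), the carton at (179,228) and the mug at (461,246). I'll confirm in one crop.

```bash
cat > h.py <<'E'
from plant import sense,snapshot
import cv2,numpy as np
from scipy.spatial.transform import Rotation as R
def shot(n):
    s=sense();d=snapshot(n);K=d["camera_matrix"]
    if n=="wrist":
        T=np.eye(4);T[:3,:3]=R.from_rotvec(s["orientation"]).as_matrix();T[:3,3]=s["tool_pos"]
        T=T@np.array(d["T_tool_cam"])
    else:
        T=np.eye(4);T[:3,:3]=R.from_rotvec(d["orientation"]).as_matrix();T[:3,3]=d["origin"]
    return d["frame"],K,T,s
def cast(K,T,uv,z):
    uv=np.atleast_2d(np.float64(uv));r=np.c_[uv,np.ones(len(uv))]@np.linalg.inv(K).T@T[:3,:3].T
    return T[:3,3]+r*((z-T[2,3])/r[:,2])[:,None]
def proj(K,T,p):
    q=(np.atleast_2d(p)-T[:3,3])@T[:3,:3]@K.T;return q[:,:2]/q[:,2:]
E
python3 - <<'E'
from h import *
f,K,T,s=shot("top")
c=f[135:275,225:415];cv2.imwrite("pics/c1.png",cv2.resize(c[...,::-1],None,fx=4,fy=4,interpolation=cv2.INTER_CUBIC))
E
```

```text
(no output)
```

View pics/c1.png

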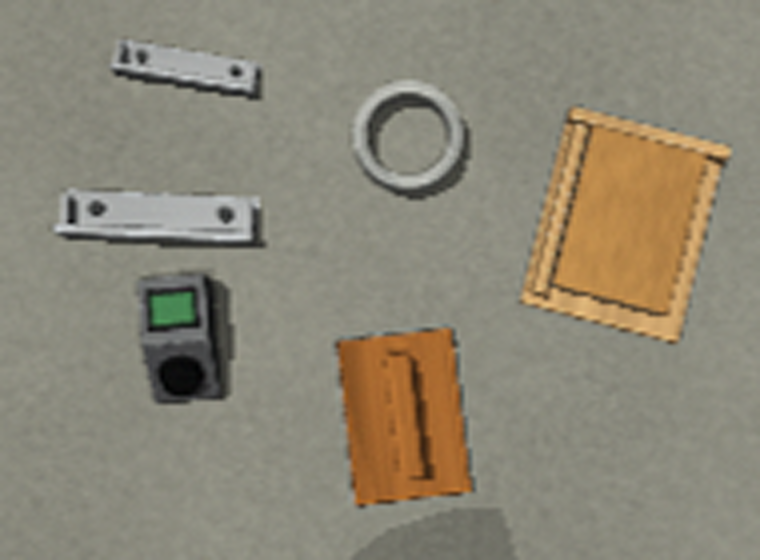

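The crop confirms that the long angle, with its upright front face at crop row ~235, is the stop. The timer is in front of it with the button towards the robot. The stand's fences are on its far side (+x) and left side (+y). Measuring now.

Run:
```python
from h import *
f,K,T,s=shot("top")
hsv=cv2.cvtColor(f,cv2.COLOR_RGB2HSV)
def big(m,roi):
    x0,y0,x1,y1=roi;k=np.zeros_like(m);k[y0:y1,x0:x1]=m[y0:y1,x0:x1]
    cs,_=cv2.findContours(k,cv2.RETR_EXTERNAL,cv2.CHAIN_APPROX_NONE);return max(cs,key=cv2.contourArea)
def rep(n,c,z):
    P=cast(K,T,c[:,0],z)[:,:2];r=cv2.minAreaRect(np.float32(P*1000))
    b=cv2.boxPoints(r);e=b[1]-b[0];e2=b[2]-b[1]
    if np.hypot(*e)<np.hypot(*e2):e=e2
    a=np.arctan2(e[1],e[0]);a=(a+np.pi/2)%np.pi-np.pi/2
    print(n,np.round(r[0],1),np.round(r[1],1),"yaw",round(a,4))
print(hsv[239,312],hsv[191,381],hsv[170,372],hsv[220,400])
wood=cv2.inRange(hsv,(5,90,60),(25,255,255))
rep("board",big(wood,(295,210,350,270)),.02)
w2=cv2.inRange(hsv,(5,70,60),(30,255,255))
c=big(w2,(350,150,415,230));rep("stand",c,.01);
st=cv2.inRange(hsv,(0,0,165),(180,60,255));rep("stop",big(st,(235,178,295,200)),.02)
gr=cv2.inRange(hsv,(0,0,0),(180,255,120));rep("timer",big(gr,(255,200,284,240)),.03)
# read-off points
q=lambda x,y:((x+.5)/4-.5+225,(y+.5)/4-.5+135)
for n,z,L in(("pad",.045,[(588,122),(706,157),(669,314),(552,290)]),("stopfoot top edge of face",.045,[(57,229),(254,239)]),("face bottom",0,[(57,236),(252,245)]),("timer top rear",.07,[(141,276),(207,272)]),("button",.05,[(181,376)])):
    P=cast(K,T,[q(*p) for p in L],z);print(n,np.round(P[:,:2],4).tolist(),np.round(P[:,:2].mean(0),4))
```

```text
[ 14 189 151] [ 17 154 189] [ 17 128 145] [ 28  24 146]
board [473.2 -11.4] [150.5 106.2] yaw 0.1388
stand [ 655.2 -213.7] [154.9 192.2] yaw -0.2464
stop [653.9 223.5] [173.6  39. ] yaw 1.5438
timer [541.7 186.6] [118.3  85.3] yaw 0.0945
pad [[0.7434, -0.1737], [0.7134, -0.2811], [0.57, -0.248], [0.5895, -0.1426]] [ 0.6541 -0.2114]
stopfoot top edge of face [[0.6354, 0.3054], [0.63, 0.1271]] [0.6327 0.2162]
face bottom [[0.6337, 0.3153], [0.629, 0.1329]] [0.6313 0.2241]
timer top rear [[0.5925, 0.2238], [0.5973, 0.1655]] [0.5949 0.1946]
button [[0.5053, 0.1882]] [0.5053 0.1882]
```

```bash
python3 -m creep '[{"hand":0,"x":0.015,"y":-0.0115,"z":0,"turn":0},{"hand":0,"x":0.03,"y":-0.0231,"z":0,"turn":0},{"hand":0,"x":0.03,"y":-0.0231,"z":0,"turn":0},{"hand":0,"x":0.03,"y":-0.0231,"z":0,"turn":0},{"hand":0,"x":0.03,"y":-0.0231,"z":0,"turn":0},{"hand":0,"x":0.03,"y":-0.0231,"z":0,"turn":0},{"hand":0,"x":0.03,"y":-0.0231,"z":0,"turn":0},{"hand":0,"x":0.03,"y":-0.0231,"z":0,"turn":0},{"hand":0,"x":0.03,"y":-0.0231,"z":0,"turn":0},{"hand":0,"x":0.03,"y":-0.0231,"z":0,"turn":0},{"hand":0,"x":0.03,"y":-0.0231,"z":0,"turn":0},{"hand":0,"x":0.03,"y":-0.0231,"z":0,"turn":0},{"hand":0,"x":0.03,"y":-0.0231,"z":0,"turn":0},{"hand":0,"x":0.03,"y":-0.0231,"z":0,"turn":0},{"hand":0,"x":0.03,"y":-0.0231,"z":0,"turn":0},{"hand":0,"x":0.015,"y":-0.0115,"z":0,"turn":0},{"hand":0,"x":0,"y":0,"z":0,"turn":0.083},{"hand":0,"x":0,"y":0,"z":0,"turn":0.083},{"hand":0,"x":0,"y":0,"z":0,"turn":0},{"hand":0,"x":0,"y":0,"z":0,"turn":0}]' 40
cat >> h.py <<'E'
def rep(n,c,K,T,z):
    P=cast(K,T,c[:,0],z)[:,:2];r=cv2.minAreaRect(np.float32(P*1000))
    b=cv2.boxPoints(r);e=b[1]-b[0];e2=b[2]-b[1]
    if np.hypot(*e)<np.hypot(*e2):e=e2
    a=np.arctan2(e[1],e[0]);a=(a+np.pi/2)%np.pi-np.pi/2
    print(n,np.round(r[0],1),np.round(r[1],1),"yaw",round(a,4))
def cnts(m):
    cs,_=cv2.findContours(m,cv2.RETR_EXTERNAL,cv2.CHAIN_APPROX_NONE);return sorted(cs,key=cv2.contourArea)[::-1]
def pose():
    s=sense();M=R.from_rotvec(s["orientation"]).as_matrix();p=np.array(s["tool_pos"])
    print("tcp",p.round(4),"yaw",round(np.arctan2(M[1,0],M[0,0]),4),"z",M[:,2].round(3),"t",round(s["time"],2),"F",np.round(s["contact_force"],1),"w",round(s["gripper_width"],4),"g",round(s["grasp_force"],1));return p,M
def to(goal,yaw=None):
    p,M=pose();print("tool shift",(M.T@(np.array(goal)-p)).round(4))
E
python3 - <<'E'
from h import *
f,K,T,s=shot("wrist");cv2.imwrite("pics/w1.png",f[...,::-1])
hsv=cv2.cvtColor(f,cv2.COLOR_RGB2HSV);w=cv2.inRange(hsv,(5,140,40),(16,255,255))
for c in cnts(w)[:2]:print(cv2.boundingRect(c));rep("board",c,K,T,.02)
pose()
E
```

```text
time: 1.92
tool_pos: [0.4753, -0.0114, 0.2422]
orientation: [-3.134, -0.222, 0.0]
contact_force: [0.3, 0.8, 0.3]
gripper_width: 0.0854
grasp_force: 0.0
(270, 106, 96, 126)
board [473.4  -9.6] [146.4 103.8] yaw 0.1409
(354, 197, 7, 6)
board [448.9 -61.1] [9.5 4.1] yaw 1.1596
tcp [ 0.4752 -0.0116  0.2423] yaw 0.1415 z [-0.  0. -1.] t 1.97 F [-0.4 -0.3  0. ] w 0.0852 g 0.0
```

View pics/w1.png

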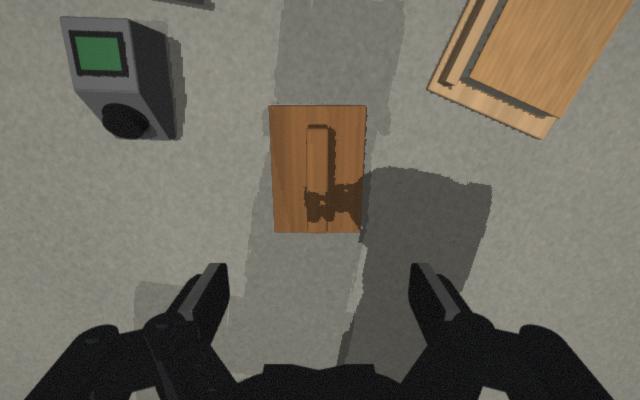

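Wrist view: the board spans cols 270–366 and rows 106–232, with the handle at col ~317. It agrees with the top view to about 1 mm. Descending and gripping.

```bash
python3 -m creep '[{"hand":0,"x":-0.0018,"y":-0.0012,"z":0.015,"turn":0.002},{"hand":0,"z":0.03},{"hand":0,"z":0.035},{"hand":0,"z":0.035},{"hand":0,"z":0.035},{"hand":0,"z":0.025},{"hand":0,"z":0.013},{"hand":0,"z":0.005},{"hand":0},{"hand":0}]' 60 && python3 -m creep '[{"hand":150},{"hand":190},{"hand":255},{"hand":255},{"hand":255},{"hand":255},{"hand":255},{"hand":255},{"hand":255},{"hand":255}]' 60
```

```text
invalid input
```

```bash
python3 -m creep '[{"hand":0,"x":-0.0018,"y":-0.0012,"z":0.015,"turn":0.002},{"hand":0,"x":0,"y":0,"z":0.03,"turn":0},{"hand":0,"x":0,"y":0,"z":0.035,"turn":0},{"hand":0,"x":0,"y":0,"z":0.035,"turn":0},{"hand":0,"x":0,"y":0,"z":0.035,"turn":0},{"hand":0,"x":0,"y":0,"z":0.025,"turn":0},{"hand":0,"x":0,"y":0,"z":0.013,"turn":0},{"hand":0,"x":0,"y":0,"z":0.005,"turn":0},{"hand":0,"x":0,"y":0,"z":0,"turn":0},{"hand":0,"x":0,"y":0,"z":0,"turn":0}]' 60 && python3 -m creep '[{"hand":150,"x":0,"y":0,"z":0,"turn":0},{"hand":190,"x":0,"y":0,"z":0,"turn":0},{"hand":255,"x":0,"y":0,"z":0,"turn":0},{"hand":255,"x":0,"y":0,"z":0,"turn":0},{"hand":255,"x":0,"y":0,"z":0,"turn":0},{"hand":255,"x":0,"y":0,"z":0,"turn":0},{"hand":255,"x":0,"y":0,"z":0,"turn":0},{"hand":255,"x":0,"y":0,"z":0,"turn":0},{"hand":255,"x":0,"y":0,"z":0,"turn":0}]' 60
```

```text
time: 2.8
tool_pos: [0.4739, -0.0107, 0.0501]
orientation: [3.134, 0.216, 0.001]
contact_force: [0.8, -0.7, 0.4]
gripper_width: 0.0854
grasp_force: 0.0
time: 3.55
tool_pos: [0.4736, -0.0105, 0.0497]
orientation: [-3.134, -0.215, -0.001]
contact_force: [-1.9, -0.1, 8.2]
gripper_width: 0.0214
grasp_force: 59.5
```

```bash
python3 -m creep '[{"hand":255,"x":0,"y":0,"z":-0.01,"turn":0},{"hand":255,"x":0,"y":0,"z":-0.025,"turn":0},{"hand":255,"x":0,"y":0,"z":-0.035,"turn":0},{"hand":255,"x":0,"y":0,"z":-0.035,"turn":0},{"hand":255,"x":0,"y":0,"z":-0.03,"turn":0},{"hand":255,"x":0.015,"y":0.002,"z":-0.015,"turn":0},{"hand":255,"x":0.025,"y":0.0035,"z":0,"turn":0},{"hand":255,"x":0.03,"y":0.0045,"z":0,"turn":0},{"hand":255,"x":0.03,"y":0.0045,"z":0,"turn":0},{"hand":255,"x":0.03,"y":0.0045,"z":0,"turn":0},{"hand":255,"x":0.025,"y":0.0035,"z":0,"turn":0},{"hand":255,"x":0.019,"y":0.0025,"z":0,"turn":0},{"hand":255,"x":0,"y":0,"z":0,"turn":0.06},{"hand":255,"x":0,"y":0,"z":0,"turn":0.08},{"hand":255,"x":0,"y":0,"z":0,"turn":0.08},{"hand":255,"x":0,"y":0,"z":0,"turn":0.08},{"hand":255,"x":0,"y":0,"z":0,"turn":0.06},{"hand":255,"x":0,"y":0,"z":0,"turn":0},{"hand":255,"x":0,"y":0,"z":0,"turn":0},{"hand":255,"x":0,"y":0,"z":0,"turn":0}]' 60
python3 - <<'E'
from h import *
pose();f,K,T,s=shot("wrist");cv2.imwrite("pics/w2.png",f[...,::-1])
E
```

```text
time: 5.22
tool_pos: [0.6441, -0.0661, 0.1989]
orientation: [-3.09, 0.19, 0.003]
contact_force: [0.8, 0.2, -5.5]
gripper_width: 0.0211
grasp_force: 60.1
tcp [ 0.6441 -0.0661  0.1989] yaw -0.1228 z [ 0.001  0.046 -0.999] t 5.22 F [ 0.8  0.2 -5.5] w 0.0211 g 60.1
```

View pics/w2.png

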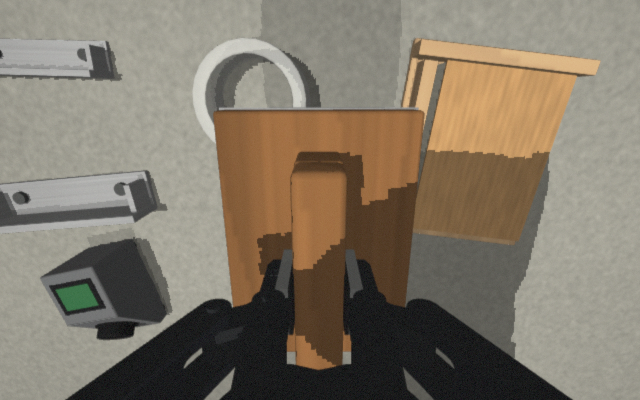

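The board is held flat (cols 215–425). The pad is to the right (cols 435–575, rows 50–245). The measured pose differs from the commanded one, so I'm checking the joints.

```bash
python3 -m creep '[{"hand":255,"x":0,"y":0,"z":0,"turn":0},{"hand":255,"x":0,"y":0,"z":0,"turn":0}]'
python3 - <<'E'
from h import *
p,M=pose();s=sense();print(np.round(s["joint_pos"],3),np.round(s["joint_velocities"],3),np.round(s["tau"],1),np.round(s["moment"],2));print(M.round(3))
E
```

```text
time: 5.43
tool_pos: [0.6443, -0.0657, 0.1992]
orientation: [-3.09, 0.189, 0.002]
contact_force: [0.1, 0.3, -5.4]
gripper_width: 0.0212
grasp_force: 60.1
tcp [ 0.6443 -0.0657  0.1992] yaw -0.122 z [ 0.002  0.046 -0.999] t 5.43 F [ 0.1  0.3 -5.4] w 0.0212 g 60.1
[-0.123  0.543  0.335  1.367  0.046  3.141] [-0.001  0.     0.001 -0.     0.     0.001] [-2.000e-01 -1.005e+02  5.070e+01  1.000e-01  3.000e-01 -0.000e+00] [-0.09 -0.04 -0.01]
[[ 0.993 -0.122  0.002]
 [-0.122 -0.992  0.046]
 [-0.004 -0.046 -0.999]]
```

Joint 6 is at its limit, so I'll use the half-turned grasp yaw, which the symmetric board allows. Turning back and checking whether the small tilt goes away.

```bash
python3 -m creep '[{"hand":255,"x":0,"y":0,"z":0,"turn":-0.1},{"hand":255,"x":0,"y":0,"z":0,"turn":-0.12},{"hand":255,"x":0,"y":0,"z":0,"turn":-0.12},{"hand":255,"x":0,"y":0,"z":0,"turn":-0.12},{"hand":255,"x":0,"y":0,"z":0,"turn":-0.1},{"hand":255,"x":0,"y":0,"z":0,"turn":0},{"hand":255,"x":0,"y":0,"z":0,"turn":0}]'
python3 - <<'E'
from h import *
p,M=pose();s=sense();print(np.round(s["joint_pos"],3));print(M.round(3))
E
```

```text
time: 6.02
tool_pos: [0.6443, -0.066, 0.1993]
orientation: [-3.025, -0.667, -0.018]
contact_force: [-0.0, 0.2, -3.9]
gripper_width: 0.0211
grasp_force: 60.1
tcp [ 0.6443 -0.066   0.1993] yaw 0.4336 z [ 0.002  0.046 -0.999] t 6.02 F [-0.   0.2 -3.9] w 0.0211 g 60.1
[-0.124  0.543  0.335  1.366  0.046  2.584]
[[ 0.907  0.421  0.002]
 [ 0.42  -0.906  0.046]
 [ 0.021 -0.041 -0.999]]
```

The tilt stays: the commanded pose follows what was reached. Turning to joint 6's other limit and a little past it should undo the lean, and the half-turn grasp needs that direction anyway. I'll also read the pad corners from w2.

```bash
python3 -m creep '[{"hand":255,"x":0,"y":0,"z":0,"turn":-0.1},{"hand":255,"x":0,"y":0,"z":0,"turn":-0.125},{"hand":255,"x":0,"y":0,"z":0,"turn":-0.125},{"hand":255,"x":0,"y":0,"z":0,"turn":-0.125},{"hand":255,"x":0,"y":0,"z":0,"turn":-0.125},{"hand":255,"x":0,"y":0,"z":0,"turn":-0.125},{"hand":255,"x":0,"y":0,"z":0,"turn":-0.125},{"hand":255,"x":0,"y":0,"z":0,"turn":-0.125},{"hand":255,"x":0,"y":0,"z":0,"turn":-0.125},{"hand":255,"x":0,"y":0,"z":0,"turn":-0.125},{"hand":255,"x":0,"y":0,"z":0,"turn":-0.125},{"hand":255,"x":0,"y":0,"z":0,"turn":-0.125},{"hand":255,"x":0,"y":0,"z":0,"turn":-0.125},{"hand":255,"x":0,"y":0,"z":0,"turn":-0.125},{"hand":255,"x":0,"y":0,"z":0,"turn":-0.125},{"hand":255,"x":0,"y":0,"z":0,"turn":-0.125},{"hand":255,"x":0,"y":0,"z":0,"turn":-0.125},{"hand":255,"x":0,"y":0,"z":0,"turn":-0.125},{"hand":255,"x":0,"y":0,"z":0,"turn":-0.125},{"hand":255,"x":0,"y":0,"z":0,"turn":-0.1}]'
python3 - <<'E'
from h import *
p,M=pose();print(np.round(sense()["joint_pos"],3))
d=snapshot("wrist");K=d["camera_matrix"];T=np.eye(4);T[:3,:3]=R.from_rotvec([-3.09,.19,.003]).as_matrix();T[:3,3]=[.6441,-.0661,.1989];T=T@np.array(d["T_tool_cam"])
f=cv2.imread("pics/w2.png")[30:260,400:610];cv2.imwrite("pics/c2.png",cv2.resize(f,None,fx=2.6,fy=2.6,interpolation=cv2.INTER_CUBIC))
np.savez("w2.npz",K=K,T=T)
P=cast(K,T,[(442,58),(577,75),(517,243)],.045);print(P.round(4),np.linalg.norm(P[0]-P[1]),np.linalg.norm(P[1]-P[2]))
E
```

```text
time: 7.68
tool_pos: [0.6443, -0.0662, 0.1993]
orientation: [-0.394, -3.112, -0.072]
contact_force: [-0.7, 0.7, -5.0]
gripper_width: 0.0212
grasp_force: 60.1
tcp [ 0.6443 -0.0662  0.1993] yaw 2.8897 z [ 0.002  0.046 -0.999] t 7.68 F [-0.7  0.7 -5. ] w 0.0212 g 60.1
[-0.124  0.543  0.335  1.367  0.046  0.128]
[[ 0.7441 -0.1733  0.045 ]
 [ 0.7175 -0.2807  0.045 ]
 [ 0.5694 -0.2445  0.045 ]] 0.11067274065916821 0.15251005245866991
```

View pics/c2.png

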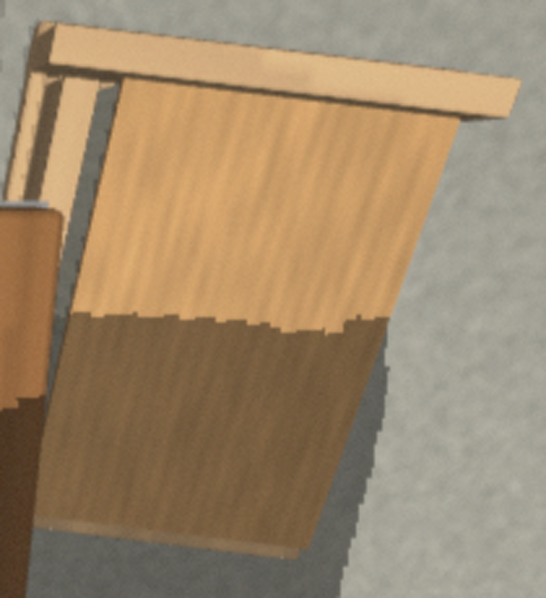

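The crop shows the pad's cover corners at crop (122,82), (459,118), (300,547) and about (33,526). The +x fence is at the top and the +y fence at the left.

```bash
python3 - <<'E'
from h import *
z=np.load("w2.npz");q=lambda x,y:((x+.5)/2.6-.5+400,(y+.5)/2.6-.5+30)
P=cast(z["K"],z["T"],[q(*c) for c in[(122,82),(459,118),(300,547),(33,526)]],.045)[:,:2]
print(P.round(4),P.mean(0).round(4))
n=lambda a:(round(float(np.hypot(*a)),4),round(float(np.arctan2(a[1],a[0])),4))
print(n(P[0]-P[3]),n(P[1]-P[2]),n(P[0]-P[1]),n(P[3]-P[2]))
E
python3 -m creep '[{"hand":255,"x":0,"y":0,"z":0,"turn":-0.1},{"hand":255,"x":0,"y":0,"z":0,"turn":-0.125},{"hand":255,"x":0,"y":0,"z":0,"turn":-0.125},{"hand":255,"x":0,"y":0,"z":0,"turn":-0.125},{"hand":255,"x":0,"y":0,"z":0,"turn":-0.125},{"hand":255,"x":0,"y":0,"z":0,"turn":-0.125},{"hand":255,"x":0,"y":0,"z":0,"turn":-0.125},{"hand":255,"x":0,"y":0,"z":0,"turn":-0.125},{"hand":255,"x":0,"y":0,"z":0,"turn":-0.125},{"hand":255,"x":0,"y":0,"z":0,"turn":-0.125},{"hand":255,"x":0,"y":0,"z":0,"turn":-0.125},{"hand":255,"x":0,"y":0,"z":0,"turn":-0.125},{"hand":255,"x":0,"y":0,"z":0,"turn":-0.125},{"hand":255,"x":0,"y":0,"z":0,"turn":-0.125},{"hand":255,"x":0,"y":0,"z":0,"turn":-0.125},{"hand":255,"x":0,"y":0,"z":0,"turn":-0.125},{"hand":255,"x":0,"y":0,"z":0,"turn":-0.125},{"hand":255,"x":0,"y":0,"z":0,"turn":-0.125},{"hand":255,"x":0,"y":0,"z":0,"turn":-0.125},{"hand":255,"x":0,"y":0,"z":0,"turn":-0.125}]'; python3 -m creep '[{"hand":255,"x":0,"y":0,"z":0,"turn":-0.125},{"hand":255,"x":0,"y":0,"z":0,"turn":-0.125},{"hand":255,"x":0,"y":0,"z":0,"turn":-0.125},{"hand":255,"x":0,"y":0,"z":0,"turn":-0.125},{"hand":255,"x":0,"y":0,"z":0,"turn":-0.125},{"hand":255,"x":0,"y":0,"z":0,"turn":-0.125},{"hand":255,"x":0,"y":0,"z":0,"turn":-0.125},{"hand":255,"x":0,"y":0,"z":0,"turn":-0.05},{"hand":255,"x":0,"y":0,"z":0,"turn":0}]'
python3 -c "
from h import *
pose();print(np.round(sense()['joint_pos'],3))"
```

```text
[[ 0.7412 -0.177 ]
 [ 0.7175 -0.2801]
 [ 0.5727 -0.2425]
 [ 0.5914 -0.1451]] [ 0.6557 -0.2112]
(0.1532, -0.2099) (0.1496, -0.2545) (0.1058, 1.3452) (0.0992, 1.3814)
time: 9.4
tool_pos: [0.6443, -0.0662, 0.1993]
orientation: [-2.777, 1.378, 0.029]
contact_force: [-0.0, -0.3, -5.1]
gripper_width: 0.0213
grasp_force: 60.1
time: 10.15
tool_pos: [0.6469, -0.0295, 0.1994]
orientation: [-3.123, 0.095, -0.002]
contact_force: [0.3, 1.1, -5.0]
gripper_width: 0.0209
grasp_force: 60.4
tcp [ 0.6469 -0.0295  0.1994] yaw -0.0606 z [ 0.002  0.017 -1.   ] t 10.15 F [ 0.3  1.1 -5. ] w 0.0209 g 60.4
[-0.054  0.538  0.328  1.36   0.018 -3.135]
```

```bash
python3 -m creep '[{"hand":255,"x":0,"y":0,"z":0,"turn":-0.06},{"hand":255,"x":0,"y":0,"z":0,"turn":-0.06},{"hand":255,"x":0,"y":0,"z":0,"turn":0}]'
python3 -c "
from h import *
pose();print(np.round(sense()['joint_pos'],3))"
```

```text
time: 10.4
tool_pos: [0.6472, 0.0026, 0.1993]
orientation: [3.133, 0.003, 0.003]
contact_force: [-0.0, 0.9, -4.5]
gripper_width: 0.0208
grasp_force: 60.6
tcp [0.6472 0.0026 0.1993] yaw 0.0021 z [ 0.002 -0.009 -1.   ] t 10.4 F [-0.   0.9 -4.5] w 0.0208 g 60.6
[ 0.008  0.536  0.325  1.358 -0.009 -3.135]
```

```bash
python3 -m creep '[{"hand":255,"x":0,"y":0,"z":0,"turn":0.12},{"hand":255,"x":0,"y":0,"z":0,"turn":0.12},{"hand":255,"x":0,"y":0,"z":0,"turn":0.12},{"hand":255,"x":0,"y":0,"z":0,"turn":0.12},{"hand":255,"x":0,"y":0,"z":0,"turn":0.12},{"hand":255,"x":0,"y":0,"z":0,"turn":0.12},{"hand":255,"x":0,"y":0,"z":0,"turn":0.12},{"hand":255,"x":0,"y":0,"z":0,"turn":0.12},{"hand":255,"x":0,"y":0,"z":0,"turn":0.12},{"hand":255,"x":0,"y":0,"z":0,"turn":0.12},{"hand":255,"x":0,"y":0,"z":0,"turn":0.12},{"hand":255,"x":0,"y":0,"z":0,"turn":0.12},{"hand":255,"x":0,"y":0,"z":0,"turn":0.12},{"hand":255,"x":0,"y":0,"z":0,"turn":0.12},{"hand":255,"x":0,"y":0,"z":0,"turn":0.12},{"hand":255,"x":0,"y":0,"z":0,"turn":0.12},{"hand":255,"x":0,"y":0,"z":0,"turn":0.12},{"hand":255,"x":0,"y":0,"z":0,"turn":0.12},{"hand":255,"x":0,"y":0,"z":0,"turn":0.12},{"hand":255,"x":0,"y":0,"z":0,"turn":0.12}]' >/dev/null; python3 -m creep '[{"hand":255,"x":0,"y":0,"z":0,"turn":0.12},{"hand":255,"x":0,"y":0,"z":0,"turn":0.12},{"hand":255,"x":0,"y":0,"z":0,"turn":0.12},{"hand":255,"x":0,"y":0,"z":0,"turn":0.12},{"hand":255,"x":0,"y":0,"z":0,"turn":0.12},{"hand":255,"x":0,"y":0,"z":0,"turn":0.12},{"hand":255,"x":0,"y":0,"z":0,"turn":0.12},{"hand":255,"x":0,"y":0,"z":0,"turn":0.12},{"hand":255,"x":0,"y":0,"z":0,"turn":0.018},{"hand":255,"x":0,"y":0,"z":0,"turn":0},{"hand":255,"x":0,"y":0,"z":0,"turn":0}]'
python3 - <<'E'
from h import *
to([.655,-.211,.199])
f,K,T,s=shot("wrist");cv2.imwrite("pics/w3.png",f[...,::-1])
hsv=cv2.cvtColor(f,cv2.COLOR_RGB2HSV);w=cv2.inRange(hsv,(5,140,40),(16,255,255))
# board outline relative to TCP: board top plane at tcp-0.049+0.02
c=cnts(w)[0];print(cv2.boundingRect(c));rep("heldboard",c,K,T,s["tool_pos"][2]-.029)
E
```

```text
time: 12.98
tool_pos: [0.6472, -0.0003, 0.1993]
orientation: [0.362, 3.118, -0.014]
contact_force: [-0.5, 0.6, -5.5]
gripper_width: 0.0211
grasp_force: 60.6
tcp [ 6.472e-01 -3.000e-04  1.993e-01] yaw 2.9102 z [ 0.002 -0.009 -1.   ] t 12.98 F [-0.5  0.6 -5.5] w 0.0211 g 60.6
tool shift [-0.0559 -0.2033  0.0023]
(221, 110, 202, 197)
heldboard [628.4   5.8] [ 99.2 113.8] yaw -0.2295
```

View pics/w3.png

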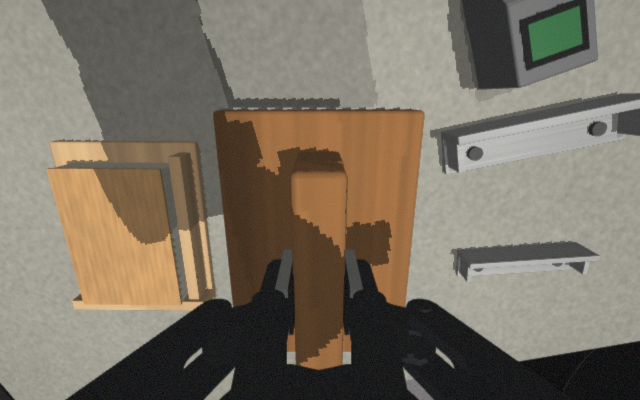

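w3: the held board's outer edge runs from (215,110) to (424,110). The pad cover corners are at about (49,168), (160,168), (182,304) and (83,304), so it is nearly square with the tool already.

Run:
```python
from h import *
p,M=pose();d=snapshot("wrist");K=d["camera_matrix"];T=np.eye(4);T[:3,:3]=M;T[:3,3]=p;T=T@np.array(d["T_tool_cam"])
E=cast(K,T,[(215,110),(424,110)],p[2]-.029);print("board edge in tool",((E-p)@M).round(4))
f=cv2.cvtColor(d["frame"],cv2.COLOR_RGB2GRAY)
g=np.float32([[49,168],[160,168],[182,304],[83,304]]).reshape(-1,1,2)
g2=cv2.cornerSubPix(f,g.copy(),(5,5),(-1,-1),(3,40,.01)).reshape(-1,2);print(g2.round(1).tolist())
for G in(g.reshape(-1,2),g2):
  P=cast(K,T,G,.045)[:,:2];print(P.round(4).tolist(),P.mean(0).round(4))
  for a in(P[3]-P[0],P[2]-P[1],P[3]-P[2],P[0]-P[1]):print(round(float(np.hypot(*a)),4),round(float(np.arctan2(a[1],a[0])),4),end=" | ")
  print()
c=d["frame"][130:320,35:225];cv2.imwrite("pics/c3.png",cv2.resize(c[...,::-1],None,fx=3,fy=3,interpolation=cv2.INTER_CUBIC))
```

```text
tcp [ 6.472e-01 -2.000e-04  1.993e-01] yaw 2.9103 z [ 0.002 -0.009 -1.   ] t 13.03 F [ 0.8 -0.9 -5.3] w 0.0208 g 60.6
board edge in tool [[ 0.0767 -0.0506  0.0292]
 [ 0.0767  0.0517  0.0283]]
[[46.599998474121094, 168.1999969482422], [157.10000610351562, 165.5], [180.60000610351562, 302.5], [80.69999694824219, 299.0]]
[[0.5701, -0.2411], [0.5937, -0.14], [0.7393, -0.1747], [0.7152, -0.2798]] [ 0.6546 -0.2089]
0.1502 -0.2605 | 0.1496 -0.2341 | 0.1078 -1.7965 | 0.1038 -1.8008 | 
[[0.5697, -0.2434], [0.5909, -0.1417], [0.7372, -0.1754], [0.7088, -0.2793]] [ 0.6516 -0.21  ]
0.1436 -0.2525 | 0.1501 -0.2266 | 0.1076 -1.8376 | 0.1039 -1.7757 |
```

View pics/c3.png

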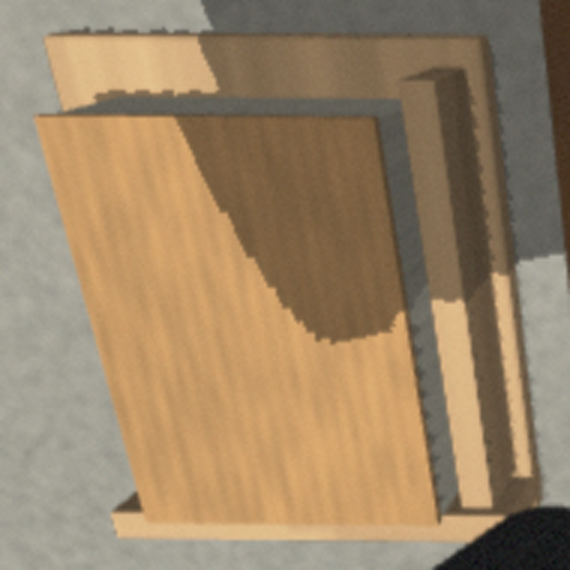

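```bash
python3 -m creep '[{"hand":255,"x":-0.0041,"y":-0.0145,"z":0,"turn":0},{"hand":255,"x":-0.0081,"y":-0.029,"z":0,"turn":0},{"hand":255,"x":-0.0081,"y":-0.029,"z":0,"turn":0},{"hand":255,"x":-0.0081,"y":-0.029,"z":0,"turn":0},{"hand":255,"x":-0.0081,"y":-0.029,"z":0,"turn":0},{"hand":255,"x":-0.0081,"y":-0.029,"z":0,"turn":0},{"hand":255,"x":-0.0081,"y":-0.029,"z":0,"turn":0},{"hand":255,"x":-0.0041,"y":-0.0144,"z":0,"turn":0},{"hand":255,"x":0,"y":0,"z":0.015,"turn":0},{"hand":255,"x":0,"y":0,"z":0.025,"turn":0},{"hand":255,"x":0,"y":0,"z":0.025,"turn":0},{"hand":255,"x":0,"y":0,"z":0.015,"turn":0},{"hand":255,"x":0,"y":0,"z":0.007,"turn":0},{"hand":255,"x":0,"y":0,"z":0,"turn":0},{"hand":255,"x":0,"y":0,"z":0,"turn":0},{"hand":255,"x":0,"y":0,"z":0,"turn":0}]'
python3 - <<'E'
from h import *
to([.656,-.2108,.0947])
f,K,T,s=shot("wrist");cv2.imwrite("pics/w4.png",f[...,::-1])
f,K,T,s=shot("top");cv2.imwrite("pics/t4.png",f[...,::-1])
E
```

```text
time: 14.42
tool_pos: [0.6565, -0.2117, 0.1158]
orientation: [0.364, 3.116, -0.015]
contact_force: [0.2, -0.1, -5.0]
gripper_width: 0.0208
grasp_force: 60.4
tcp [ 0.6565 -0.2117  0.1158] yaw 2.9087 z [ 0.004 -0.01  -1.   ] t 14.42 F [ 0.2 -0.1 -5. ] w 0.0208 g 60.4
tool shift [0.0008 0.0009 0.0211]
```

```bash
python3 -m creep '[{"hand":255,"x":0.0006,"y":0.0009,"z":0.007,"turn":0},{"hand":255,"x":0,"y":0,"z":0.006,"turn":0},{"hand":255,"x":0,"y":0,"z":0.003,"turn":0},{"hand":255,"x":0,"y":0,"z":0.002,"turn":0},{"hand":255,"x":0,"y":0,"z":0.001,"turn":0},{"hand":255,"x":0,"y":0,"z":0,"turn":0},{"hand":255,"x":0,"y":0,"z":0,"turn":0}]'; python3 -m creep '[{"hand":255,"x":0,"y":0,"z":0.0008,"turn":0},{"hand":255,"x":0,"y":0,"z":0.0007,"turn":0},{"hand":255,"x":0,"y":0,"z":0,"turn":0}]'
```

```text
time: 15.1
tool_pos: [0.6554, -0.2106, 0.0954]
orientation: [0.365, 3.117, -0.014]
contact_force: [-1.0, -0.9, -4.7]
gripper_width: 0.0212
grasp_force: 60.7
time: 15.35
tool_pos: [0.6556, -0.2109, 0.0949]
orientation: [0.365, 3.116, -0.015]
contact_force: [-5.4, -1.4, 8.9]
gripper_width: 0.0212
grasp_force: 62.5
```

Contact felt: the force went from −5 N to +9 N. Releasing and rising.

```bash
python3 -m creep '[{"hand":140,"x":0,"y":0,"z":0,"turn":0},{"hand":100,"x":0,"y":0,"z":0,"turn":0},{"hand":0,"x":0,"y":0,"z":0,"turn":0},{"hand":0,"x":0,"y":0,"z":0,"turn":0},{"hand":0,"x":0,"y":0,"z":0,"turn":0},{"hand":0,"x":0,"y":0,"z":0,"turn":0},{"hand":0,"x":0,"y":0,"z":0,"turn":0},{"hand":0,"x":0,"y":0,"z":0,"turn":0},{"hand":0,"x":0,"y":0,"z":-0.015,"turn":0},{"hand":0,"x":0,"y":0,"z":-0.035,"turn":0},{"hand":0,"x":0,"y":0,"z":-0.035,"turn":0},{"hand":0,"x":0,"y":0,"z":-0.035,"turn":0},{"hand":0,"x":0,"y":0,"z":-0.035,"turn":0},{"hand":0,"x":0,"y":0,"z":-0.025,"turn":0},{"hand":0,"x":0,"y":0,"z":0,"turn":0},{"hand":0,"x":0,"y":0,"z":0,"turn":0}]'
python3 - <<'E'
from h import *
pose();f,K,T,s=shot("wrist")
c=f[40:340,130:530];cv2.imwrite("pics/w5.png",cv2.resize(c[...,::-1],None,fx=2,fy=2,interpolation=cv2.INTER_CUBIC))
E
```

```text
time: 16.68
tool_pos: [0.6558, -0.2092, 0.2751]
orientation: [0.365, 3.115, -0.015]
contact_force: [-0.0, 0.0, -1.3]
gripper_width: 0.0854
grasp_force: 0.0
tcp [ 0.6558 -0.2092  0.2751] yaw 2.9085 z [ 0.004 -0.01  -1.   ] t 16.68 F [-0.   0.  -1.3] w 0.0854 g 0.0
```

View pics/w5.png

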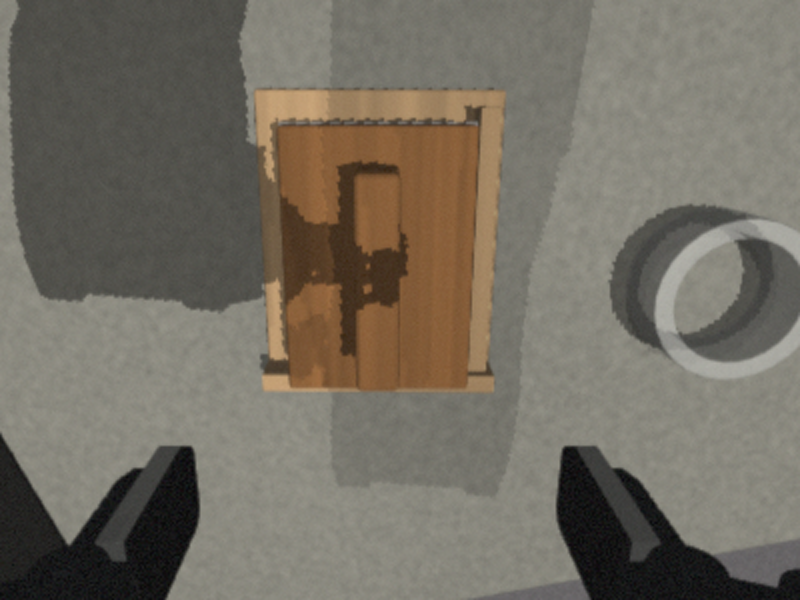

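The board lies flat on the pad. Its edges (crop rows 124/388, cols 276–478) are parallel to the stand's and symmetric. Moving to hover over the timer.

```bash
python3 -m creep '[{"hand":0,"x":0.0083,"y":0.0168,"z":0,"turn":0},{"hand":0,"x":0.0165,"y":0.0335,"z":0,"turn":0},{"hand":0,"x":0.0165,"y":0.0335,"z":0,"turn":0},{"hand":0,"x":0.0165,"y":0.0335,"z":0,"turn":0},{"hand":0,"x":0.0165,"y":0.0335,"z":0,"turn":0},{"hand":0,"x":0.0165,"y":0.0335,"z":0,"turn":0},{"hand":0,"x":0.0165,"y":0.0335,"z":0,"turn":0},{"hand":0,"x":0.0165,"y":0.0335,"z":0,"turn":0},{"hand":0,"x":0.0165,"y":0.0335,"z":0,"turn":0},{"hand":0,"x":0.0165,"y":0.0335,"z":0,"turn":0},{"hand":0,"x":0.0165,"y":0.0335,"z":0,"turn":0},{"hand":0,"x":0.0083,"y":0.0168,"z":0.01,"turn":0},{"hand":0,"x":0,"y":0,"z":0.01,"turn":-0.1},{"hand":0,"x":0,"y":0,"z":0,"turn":-0.12},{"hand":0,"x":0,"y":0,"z":0,"turn":-0.1},{"hand":0,"x":0,"y":0,"z":0,"turn":0},{"hand":0,"x":0,"y":0,"z":0,"turn":0}]'
python3 - <<'E'
from h import *
pose();f,K,T,s=shot("wrist");cv2.imwrite("pics/w6.png",f[...,::-1]);np.savez("w6.npz",K=K,T=T)
E
```

```text
time: 18.15
tool_pos: [0.5631, 0.1913, 0.2488]
orientation: [0.131, -3.138, 0.016]
contact_force: [0.5, 0.6, -0.3]
gripper_width: 0.0855
grasp_force: 0.0
tcp [0.5631 0.1913 0.2488] yaw -3.058 z [-0.   -0.01 -1.  ] t 18.15 F [ 0.5  0.6 -0.3] w 0.0855 g 0.0
```

View pics/w6.png

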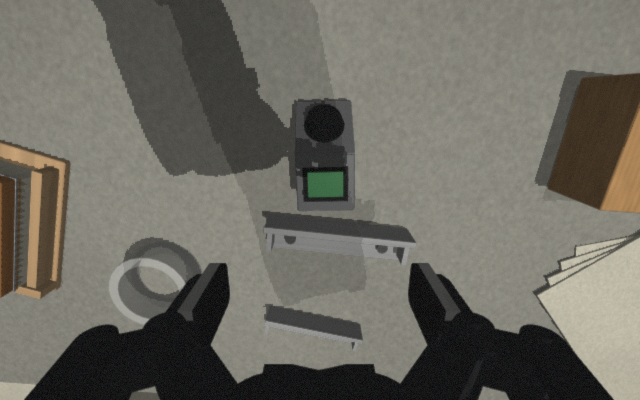

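w6: the timer is upright at cols 295–355, rows 98–209, with the screen at (325,184) and the button at (324,122). The stop's dark face runs from (265,212) to (412,240). Now measuring numerically.

Run:
```python
from h import *
z=np.load("w6.npz");K,T=z["K"],z["T"];f=cv2.imread("pics/w6.png");hsv=cv2.cvtColor(f,cv2.COLOR_BGR2HSV);g=cv2.GaussianBlur(cv2.cvtColor(f,cv2.COLOR_BGR2GRAY),(3,3),0).astype(float)
c=cnts(cv2.inRange(hsv,(50,80,40),(85,255,255)))[0];print(cv2.minAreaRect(c));rep("screen",c,K,T,.07)
blk=cv2.inRange(hsv[90:145,295:355],(0,0,0),(180,255,35));c=cnts(blk)[0];print("button px",cv2.boundingRect(c),cast(K,T,[np.array(cv2.minEnclosingCircle(c)[0])+[295,90]],.055))
def pk(v,o,n=4):
    d=np.abs(np.gradient(v));i=[k for k in range(1,len(d)-1) if d[k]>=d[k-1] and d[k]>d[k+1]];i=sorted(i,key=lambda k:-d[k])[:n]
    return sorted((int(k+o),int(round(np.gradient(v)[k]))) for k in i)
for r in(172,180,188,196,202):print("row",r,pk(g[r,282:370],282))
for x in(302,310,330,345,350):print("col",x,pk(g[196:222,x],196,3))
for x in(275,290,305,330,350,370,390,405):print("stop col",x,pk(g[205:262,x],205,5))
```

```text
((325.0, 184.0), (26.0, 36.0), 90.0)
screen [564.  196.7] [27.4 36.9] yaw -1.4631
button px (9, 14, 40, 39) [[0.50520615 0.19010426 0.055     ]]
row 172 [(289, -22), (343, -20), (348, 24), (355, 14)]
row 180 [(290, -20), (307, 20), (343, -21), (348, 25)]
row 188 [(303, -20), (307, 20), (343, -21), (348, 25)]
row 196 [(303, -20), (308, 16), (348, 21), (355, 16)]
row 202 [(296, -14), (355, 8), (361, 8), (364, -6)]
col 302 [(203, 2), (211, 12), (214, -20)]
col 310 [(201, 20), (210, 12), (215, -20)]
col 330 [(201, 19), (210, 10), (217, -18)]
col 345 [(201, 19), (210, 10), (219, -21)]
col 350 [(203, -2), (210, 10), (218, -20)]
stop col 275 [(212, -20), (228, 24), (233, -4), (243, 3), (247, -4)]
stop col 290 [(213, -20), (229, 22), (236, -22), (244, 22), (248, -3)]
stop col 305 [(211, 10), (214, -20), (231, 25), (236, -2), (250, -3)]
stop col 330 [(210, 10), (217, -18), (234, 22), (239, -3), (252, -5)]
stop col 350 [(210, 10), (218, -20), (236, 22), (241, -3), (254, -4)]
stop col 370 [(220, -18), (224, -4), (238, 29), (243, -3), (256, -5)]
stop col 390 [(214, -2), (225, -23), (240, 29), (244, -2), (258, -4)]
stop col 405 [(228, -22), (241, 30), (246, -4), (250, 4), (256, -2)]
```

Run:
```python
from h import *
z=np.load("w6.npz");K,T=z["K"],z["T"]
for n,L,h in(("top",[(275,228),(290,229.3),(305,231),(330,234),(350,236),(370,238),(390,240),(405,241.3)],.045),("bot",[(275,212),(290,213),(305,214.3),(330,217),(350,218.5),(370,220.3)],0)):
    P=cast(K,T,L,h)[:,:2];k=np.polyfit(P[:,1],P[:,0],1);print(n,"yaw",-np.arctan(k[0]),"x at y=.2",np.polyval(k,.2))
print("ends",cast(K,T,[(265,227),(413,242)],.045).round(4).tolist())
P=cast(K,T,[(296.5,210),(355,209.5),(325.5,210),(325.5,185)],.07);print("rear",P.round(4).tolist())
a=P[0]-P[1];print("yaw",np.arctan2(-a[0],a[1]), np.hypot(a[0],a[1]))
to([P[2][0]-.030,P[2][1]-.003,.037])
```

```text
top yaw -0.02602751547636346 x at y=.2 0.6292860315403055
bot yaw -0.008779417398865792 x at y=.2 0.625509036751512
ends [[0.6276, 0.1331, 0.045], [0.6316, 0.3066, 0.045]]
rear [[0.5945, 0.1695, 0.07], [0.5886, 0.2306, 0.07], [0.5918, 0.1999, 0.07], [0.5648, 0.1974, 0.07]]
yaw -3.0460286060150463 0.06136005992394361
tcp [0.5632 0.1912 0.2491] yaw -3.0586 z [ 0.   -0.01 -1.  ] t 18.2 F [ 0.5  0.1 -0.6] w 0.0854 g 0.0
tool shift [0.0008 0.0078 0.2121]
```

```bash
python3 -m creep '[{"hand":0,"x":0.0005,"y":0.006,"z":0.015,"turn":-0.012},{"hand":0,"x":0,"y":0,"z":0.035,"turn":0},{"hand":0,"x":0,"y":0,"z":0.035,"turn":0},{"hand":0,"x":0,"y":0,"z":0.035,"turn":0},{"hand":0,"x":0,"y":0,"z":0.035,"turn":0},{"hand":0,"x":0,"y":0,"z":0.03,"turn":0},{"hand":0,"x":0,"y":0,"z":0.018,"turn":0},{"hand":0,"x":0,"y":0,"z":0.009,"turn":0},{"hand":0,"x":0,"y":0,"z":0,"turn":0},{"hand":50,"x":0,"y":0,"z":0,"turn":0},{"hand":60,"x":0,"y":0,"z":0,"turn":0},{"hand":75,"x":0,"y":0,"z":0,"turn":0},{"hand":90,"x":0,"y":0,"z":0,"turn":0},{"hand":110,"x":0,"y":0,"z":0,"turn":0},{"hand":140,"x":0,"y":0,"z":0,"turn":0},{"hand":140,"x":0,"y":0,"z":0,"turn":0},{"hand":140,"x":0,"y":0,"z":0,"turn":0}]' 25; python3 -c "
from h import *
pose()"
```

```text
time: 19.62
tool_pos: [0.5639, 0.1958, 0.0396]
orientation: [-0.155, 3.134, -0.013]
contact_force: [-1.6, -0.2, 5.7]
gripper_width: 0.0601
grasp_force: 25.8
tcp [0.5639 0.1958 0.0396] yaw -3.043 z [ 0.004 -0.008 -1.   ] t 19.62 F [-1.6 -0.2  5.7] w 0.0601 g 25.8
```

```bash
python3 -m creep '[{"hand":140,"x":0,"y":0,"z":-0.001,"turn":0},{"hand":140,"x":0,"y":0,"z":0,"turn":0.062},{"hand":140,"x":0,"y":0,"z":0,"turn":0.062},{"hand":140,"x":-0.004,"y":0.003,"z":0,"turn":0},{"hand":140,"x":-0.008,"y":0.006,"z":0,"turn":0},{"hand":140,"x":-0.008,"y":0.006,"z":0,"turn":0},{"hand":140,"x":-0.006,"y":0.005,"z":0,"turn":0},{"hand":140,"x":-0.003,"y":0,"z":0,"turn":0},{"hand":140,"x":0,"y":0,"z":0,"turn":0},{"hand":140,"x":0,"y":0,"z":0,"turn":0}]' 25
python3 - <<'E'
from h import *
pose();f,K,T,s=shot("wrist");g=cv2.GaussianBlur(cv2.cvtColor(f,cv2.COLOR_RGB2GRAY),(3,3),0).astype(float)
cv2.imwrite("pics/w7.png",f[...,::-1])
E
```

```text
time: 20.45
tool_pos: [0.5937, 0.2155, 0.0396]
orientation: [0.037, 3.138, -0.013]
contact_force: [1.6, 1.3, 6.0]
gripper_width: 0.0594
grasp_force: 28.2
tcp [0.5937 0.2155 0.0396] yaw 3.118 z [ 0.004 -0.008 -1.   ] t 20.45 F [1.6 1.3 6. ] w 0.0594 g 28.2
```

```bash
python3 -m creep '[{"hand":140,"x":-0.001,"y":0,"z":0,"turn":0},{"hand":140,"x":-0.001,"y":0,"z":0,"turn":0},{"hand":140,"x":-0.001,"y":0,"z":0,"turn":0},{"hand":140,"x":0,"y":0,"z":0,"turn":0}]'; python3 -m creep '[{"hand":140,"x":-0.001,"y":0,"z":0,"turn":0},{"hand":140,"x":-0.001,"y":0,"z":0,"turn":0},{"hand":140,"x":0,"y":0,"z":0,"turn":0}]'
```

```text
time: 20.83
tool_pos: [0.5959, 0.215, 0.0395]
orientation: [0.037, 3.139, -0.014]
contact_force: [-2.5, 0.2, 8.2]
gripper_width: 0.0598
grasp_force: 28.9
time: 21.08
tool_pos: [0.5978, 0.2149, 0.0395]
orientation: [0.037, 3.139, -0.014]
contact_force: [-3.5, 0.7, 8.9]
gripper_width: 0.0595
grasp_force: 28.9
```

```bash
python3 -m creep '[{"hand":140,"x":-0.001,"y":0,"z":0,"turn":0},{"hand":140,"x":-0.001,"y":0,"z":0,"turn":0},{"hand":140,"x":0,"y":0,"z":0,"turn":0}]'; python3 -m creep '[{"hand":140,"x":-0.001,"y":0,"z":0,"turn":0},{"hand":140,"x":-0.001,"y":0,"z":0,"turn":0},{"hand":140,"x":0,"y":0,"z":0,"turn":0}]'
```

```text
time: 21.33
tool_pos: [0.5998, 0.2149, 0.0396]
orientation: [0.037, 3.139, -0.014]
contact_force: [-2.8, 0.8, 8.5]
gripper_width: 0.0599
grasp_force: 28.9
time: 21.58
tool_pos: [0.6006, 0.2149, 0.0395]
orientation: [0.037, 3.141, -0.013]
contact_force: [-12.3, 0.8, 16.2]
gripper_width: 0.0598
grasp_force: 28.2
```

```bash
python3 -m creep '[{"hand":140,"x":-0.0007,"y":0,"z":0,"turn":0},{"hand":75,"x":0,"y":0,"z":0,"turn":0},{"hand":50,"x":0,"y":0,"z":0,"turn":0},{"hand":30,"x":0,"y":0,"z":0,"turn":0},{"hand":0,"x":0,"y":0,"z":0,"turn":0},{"hand":0,"x":0,"y":0,"z":0,"turn":0},{"hand":0,"x":0,"y":0,"z":0,"turn":0},{"hand":0,"x":0,"y":0,"z":-0.015,"turn":0},{"hand":0,"x":0,"y":0,"z":-0.035,"turn":0},{"hand":0,"x":0,"y":0,"z":-0.035,"turn":0},{"hand":0,"x":0,"y":0,"z":-0.035,"turn":0},{"hand":0,"x":0,"y":0,"z":-0.035,"turn":0},{"hand":0,"x":0,"y":0,"z":-0.025,"turn":0},{"hand":0,"x":0,"y":0,"z":0,"turn":0},{"hand":0,"x":0,"y":0,"z":0,"turn":0}]'
python3 - <<'E'
from h import *
pose();print(np.round(sense()["joint_pos"],3));f,K,T,s=shot("wrist");cv2.imwrite("pics/w8.png",f[...,::-1])
g=cv2.GaussianBlur(cv2.cvtColor(f,cv2.COLOR_RGB2GRAY),(3,3),0).astype(float);hsv=cv2.cvtColor(f,cv2.COLOR_RGB2HSV)
c=cnts(cv2.inRange(hsv,(50,80,40),(85,255,255)))[0];print(cv2.boundingRect(c));rep("screen",c,K,T,.07)
u0=cv2.boundingRect(c);uc=u0[0]+u0[2]//2;vb=u0[1]+u0[3]
b=cv2.inRange(hsv[u0[1]-100:u0[1]-5,uc-40:uc+40],(0,0,0),(180,255,35))
for c in cnts(b)[:2]:
  q=np.array(cv2.minEnclosingCircle(c)[0])+[uc-40,u0[1]-100];print("btn",cv2.contourArea(c),q,cast(K,T,[q],.055).round(4))
def pk(v,o,n=4):
    G=np.gradient(v);d=np.abs(G);i=[k for k in range(1,len(d)-1) if d[k]>=d[k-1] and d[k]>d[k+1]];i=sorted(i,key=lambda k:-d[k])[:n]
    return sorted((int(k+o),int(round(G[k]))) for k in i)
for x in range(uc-80,uc+81,16):print(x,pk(g[vb-4:vb+60,x],vb-4,5))
for r in(vb-10,vb-20):print("row",r,pk(g[r,uc-50:uc+50],uc-50,6))
E
```

```text
time: 22.83
tool_pos: [0.6026, 0.2164, 0.22]
orientation: [0.039, 3.137, -0.013]
contact_force: [1.1, -1.0, 0.1]
gripper_width: 0.0854
grasp_force: 0.0
tcp [0.6026 0.2164 0.22  ] yaw 3.1165 z [ 0.004 -0.008 -1.   ] t 22.83 F [ 1.1 -1.   0.1] w 0.0854 g 0.0
[ 0.349  0.519  0.349  1.4   -0.009  0.374]
(299, 174, 40, 29)
screen [600.8 215.6] [36.7 27.1] yaw 1.5471
btn 1333.5 [318.15776062 120.87409973] [[0.5411 0.2167 0.055 ]]
239 [(202, 5), (206, -11), (209, 6), (216, 3), (244, -4)]
255 [(208, 23), (215, -12), (221, -2), (228, 11), (235, 6)]
271 [(208, 24), (215, -22), (226, 21), (231, -4), (241, -2)]
287 [(208, 14), (215, 7), (227, 2), (231, -4), (245, -2)]
303 [(201, -18), (206, 20), (216, 15), (232, -5), (256, -2)]
319 [(201, -18), (206, 22), (216, 14), (227, 2), (232, -4)]
335 [(201, -19), (206, 21), (216, 13), (232, -4), (255, 2)]
351 [(208, 24), (223, -2), (231, -3), (237, -2), (244, 2)]
367 [(208, 26), (215, -7), (222, 5), (228, 4), (231, -8)]
383 [(208, 25), (215, 4), (232, -4), (241, 3), (244, -3)]
399 [(208, 33), (214, -14), (219, 4), (231, 2), (236, -4)]
row 193 [(288, 10), (294, -20), (299, 18), (338, -20), (343, 22), (366, 12)]
row 183 [(281, -22), (293, -10), (299, 20), (338, -24), (343, 11), (350, 28)]
```

The timer's rear edge (row 216) and the stop's edge (row 208) are both level in the image, so it stands square at the stop. Next I need the lean. It only changes where the arm saturates, so I'll stretch the arm straight ahead, high up over free space, past its tool-down reach, and see how it leans.

```bash
python3 -m creep '[{"hand":100,"x":0,"y":0,"z":-0.03,"turn":0},{"hand":255,"x":0,"y":-0.03,"z":-0.025,"turn":0},{"hand":255,"x":0,"y":-0.035,"z":-0.015,"turn":0},{"hand":255,"x":0,"y":-0.035,"z":-0.01,"turn":0},{"hand":255,"x":0,"y":-0.035,"z":0,"turn":0},{"hand":255,"x":0,"y":-0.035,"z":0,"turn":0},{"hand":255,"x":-0.015,"y":-0.035,"z":0,"turn":0},{"hand":255,"x":-0.03,"y":-0.03,"z":0,"turn":0},{"hand":255,"x":-0.035,"y":0,"z":0,"turn":0},{"hand":255,"x":-0.035,"y":0,"z":0,"turn":0},{"hand":255,"x":-0.035,"y":0,"z":0,"turn":0},{"hand":255,"x":-0.035,"y":0,"z":0,"turn":0}]' 40; python3 -c "
from h import *
pose();print(np.round(sense()['joint_pos'],3))"; python3 -m creep '[{"hand":255,"x":-0.035,"y":0,"z":0,"turn":0},{"hand":255,"x":-0.035,"y":0,"z":0,"turn":0},{"hand":255,"x":-0.035,"y":0,"z":0,"turn":0}]';  python3 -c "
from h import *
pose();print(np.round(sense()['joint_pos'],3))"
```

```text
time: 23.88
tool_pos: [0.7073, -0.0206, 0.308]
orientation: [-0.04, -3.124, 0.014]
contact_force: [0.5, -0.2, 1.1]
gripper_width: 0.0001
grasp_force: 0.0
tcp [ 0.7073 -0.0206  0.308 ] yaw 3.1158 z [-0.017 -0.009 -1.   ] t 23.88 F [ 0.5 -0.2  1.1] w 0.0001 g 0.0
[-2.50e-02  8.38e-01  1.15e+00  1.90e+00 -9.00e-03  1.00e-03]
time: 24.13
tool_pos: [0.702, -0.0197, 0.3074]
orientation: [-0.039, -3.092, 0.014]
contact_force: [0.6, -0.4, -0.9]
gripper_width: 0.0002
grasp_force: 0.0
tcp [ 0.702  -0.0197  0.3074] yaw 3.116 z [-0.049 -0.009 -0.999] t 24.13 F [ 0.6 -0.4 -0.9] w 0.0002 g 0.0
[-2.400e-02  9.340e-01  1.348e+00  2.033e+00 -1.000e-02  2.000e-03]
```

The arm is now at the joint 3 and 4 limits and leaning slightly the wrong way. With joint 4 at its upper limit, rising instead should force a forward lean. Backing off a little and going up.

```bash
python3 -m creep '[{"hand":255,"x":0.03,"y":0,"z":0,"turn":0},{"hand":255,"x":0.03,"y":0,"z":-0.02,"turn":0},{"hand":255,"x":0.01,"y":0,"z":-0.035,"turn":0},{"hand":255,"x":0,"y":0,"z":-0.04,"turn":0},{"hand":255,"x":0,"y":0,"z":-0.04,"turn":0},{"hand":255,"x":0,"y":0,"z":-0.04,"turn":0}]' >/dev/null; python3 -c "
from h import *
pose();print(np.round(sense()['joint_pos'],3))"; python3 -m creep '[{"hand":255,"x":0,"y":0,"z":-0.04,"turn":0},{"hand":255,"x":0,"y":0,"z":-0.04,"turn":0},{"hand":255,"x":0,"y":0,"z":-0.04,"turn":0}]'>/dev/null;  python3 -c "
from h import *
pose();print(np.round(sense()['joint_pos'],3))"
```

```text
tcp [ 0.6844 -0.0184  0.4116] yaw 3.1175 z [ 0.1   -0.012 -0.995] t 24.63 F [-0.3 -0.9  1.2] w -0.0002 g 0.0
[-2.200e-02  7.850e-01  1.350e+00  2.035e+00 -1.000e-02  2.000e-03]
tcp [ 0.6637 -0.0172  0.4806] yaw 3.1185 z [ 0.201 -0.014 -0.979] t 24.88 F [ 0.9 -0.7  0.5] w -0.0003 g 0.0
[-2.100e-02  6.830e-01  1.351e+00  2.035e+00 -1.000e-02  2.000e-03]
```

Lean is growing as intended: 11.6° now. Continuing.

```bash
python3 -m creep '[{"hand":255,"x":0,"y":0,"z":-0.0415,"turn":0},{"hand":255,"x":0,"y":0,"z":-0.0415,"turn":0},{"hand":255,"x":0,"y":0,"z":-0.0415,"turn":0},{"hand":255,"x":0,"y":0,"z":-0.0415,"turn":0},{"hand":255,"x":0,"y":0,"z":-0.0415,"turn":0},{"hand":255,"x":0,"y":0,"z":-0.0415,"turn":0},{"hand":255,"x":0,"y":0,"z":-0.0415,"turn":0},{"hand":255,"x":0,"y":0,"z":-0.0415,"turn":0}]' >/dev/null; python3 -c "
from h import *
pose();print(np.round(sense()['joint_pos'],3))"
```

```text
tcp [ 0.5769 -0.0137  0.6485] yaw 3.1212 z [ 0.454 -0.019 -0.891] t 25.55 F [-0.4  0.5  0.2] w -0.0001 g 0.0
[-1.800e-02  4.140e-01  1.351e+00  2.035e+00 -1.100e-02  2.000e-03]
```

```bash
python3 -m creep '[{"hand":255,"x":0,"y":0,"z":-0.0415,"turn":0},{"hand":255,"x":0,"y":0,"z":-0.0415,"turn":0},{"hand":255,"x":0,"y":0,"z":-0.0415,"turn":0},{"hand":255,"x":0,"y":0,"z":-0.0415,"turn":0},{"hand":255,"x":0,"y":0,"z":-0.0415,"turn":0},{"hand":255,"x":0,"y":0,"z":-0.0415,"turn":0},{"hand":255,"x":0,"y":0,"z":-0.0415,"turn":0},{"hand":255,"x":0,"y":0,"z":-0.0415,"turn":0},{"hand":255,"x":0,"y":0,"z":0,"turn":0}]' >/dev/null; python3 -c "
from h import *
pose();print(np.round(sense()['joint_pos'],3))
f,K,T,s=shot('top')
hsv=cv2.cvtColor(f,cv2.COLOR_RGB2HSV)
print(cast(K,T,[(0,0)],0)[0].round(2))"
```

```text
tcp [ 0.4454 -0.0102  0.7902] yaw 3.1246 z [ 0.679 -0.022 -0.733] t 26.3 F [-0.  -0.1  0.1] w -0.0001 g 0.0
[-1.500e-02  1.400e-01  1.353e+00  2.036e+00 -1.200e-02  2.000e-03]
[1.38 1.28 0.  ]
```

Lean is now 42.8° and points along the timer's x. Computing the shift to the pre-press point, 30 mm off the cap along the axis.

```bash
cat > g.py <<'E'
from h import *
p,M=pose();print(np.round(sense()['joint_pos'],3));d=M[:,2];B=np.array([.5352,.2174,.0549])
for off in(.06,.03,0):print(off,"shift",(M.T@(B-d*(.011+off)-p)).round(4))
E
python3 g.py
```

```text
tcp [ 0.4473 -0.0102  0.7885] yaw 3.1246 z [ 0.677 -0.022 -0.736] t 26.35 F [ 0.8  0.  -0.8] w -0.0005 g 0.0
[-1.500e-02  1.430e-01  1.352e+00  2.036e+00 -1.200e-02  2.000e-03]
0.06 shift [0.4349 0.2354 0.5234]
0.03 shift [0.4349 0.2354 0.5534]
0 shift [0.4349 0.2354 0.5834]
```

```bash
python3 -m creep '[{"hand":255,"x":0.0217,"y":0.0118,"z":0.026,"turn":0},{"hand":255,"x":0.0217,"y":0.0118,"z":0.026,"turn":0},{"hand":255,"x":0.0217,"y":0.0118,"z":0.026,"turn":0},{"hand":255,"x":0.0217,"y":0.0118,"z":0.026,"turn":0},{"hand":255,"x":0.0217,"y":0.0118,"z":0.026,"turn":0},{"hand":255,"x":0.0217,"y":0.0118,"z":0.026,"turn":0},{"hand":255,"x":0.0217,"y":0.0118,"z":0.026,"turn":0},{"hand":255,"x":0.0217,"y":0.0118,"z":0.026,"turn":0},{"hand":255,"x":0.0217,"y":0.0118,"z":0.026,"turn":0},{"hand":255,"x":0.0217,"y":0.0118,"z":0.026,"turn":0},{"hand":255,"x":0,"y":0,"z":0,"turn":0}]' >/dev/null; python3 g.py
```

```text
tcp [0.4642 0.0705 0.5535] yaw 3.1303 z [ 0.661 -0.024 -0.75 ] t 27.27 F [-0.8  0.4 -2.5] w 0.0003 g 0.0
[ 0.288 -0.349 -0.022  1.202 -0.212  0.228]
0.06 shift [0.2776 0.1546 0.3464]
0.03 shift [0.2776 0.1546 0.3764]
0 shift [0.2776 0.1546 0.4064]
```

```bash
python3 -m creep '[{"hand":255,"x":0.0214,"y":0.0119,"z":0.0266,"turn":0},{"hand":255,"x":0.0214,"y":0.0119,"z":0.0266,"turn":0},{"hand":255,"x":0.0214,"y":0.0119,"z":0.0266,"turn":0},{"hand":255,"x":0.0214,"y":0.0119,"z":0.0266,"turn":0},{"hand":255,"x":0.0214,"y":0.0119,"z":0.0266,"turn":0},{"hand":255,"x":0.0214,"y":0.0119,"z":0.0266,"turn":0},{"hand":255,"x":0.0214,"y":0.0119,"z":0.0266,"turn":0},{"hand":255,"x":0.0214,"y":0.0119,"z":0.0266,"turn":0},{"hand":255,"x":0.0214,"y":0.0119,"z":0.0266,"turn":0},{"hand":255,"x":0,"y":0,"z":0,"turn":0}]' >/dev/null; python3 g.py
```

```text
tcp [0.4862 0.1741 0.2527] yaw 3.1294 z [ 0.668 -0.024 -0.744] t 28.1 F [-2.  -0.8 -2.4] w -0.0003 g 0.0
[ 0.57  -0.264 -0.739  0.46  -0.39   0.459]
0.06 shift [0.096  0.0467 0.1079]
0.03 shift [0.096  0.0467 0.1379]
0 shift [0.096  0.0467 0.1679]
```

```bash
python3 -m creep '[{"hand":255,"x":0.0192,"y":0.0093,"z":0.0216,"turn":0},{"hand":255,"x":0.0192,"y":0.0093,"z":0.0216,"turn":0},{"hand":255,"x":0.0192,"y":0.0093,"z":0.0216,"turn":0},{"hand":255,"x":0.0192,"y":0.0093,"z":0.0216,"turn":0},{"hand":255,"x":0.0192,"y":0.0093,"z":0.0216,"turn":0},{"hand":255,"x":0,"y":0,"z":0,"turn":0},{"hand":255,"x":0,"y":0,"z":0,"turn":0}]'  >/dev/null; python3 g.py
```

```text
tcp [0.4912 0.2195 0.1141] yaw 3.1258 z [ 0.672 -0.023 -0.74 ] t 28.68 F [-0.6  0.2  0.4] w -0.0001 g 0.0
[ 0.669 -0.006 -0.935  0.036 -0.449  0.547]
0.06 shift [ 0.0071 -0.0005  0.0025]
0.03 shift [ 0.0071 -0.0005  0.0325]
0 shift [ 0.0071 -0.0005  0.0625]
```

Run:
```python
from h import *
f,K,T,s=shot("wrist");cv2.imwrite("pics/w9.png",f[...,::-1])
B=np.array([.5352,.2174,.0549]);a=np.array([-.707,.018,.707]);e1=np.array([.026,1,0]);e2=np.cross(a,e1)
print("centre",proj(K,T,B),"rim",proj(K,T,[B+.018*v for v in(e1,-e1,e2,-e2)]).round(0).tolist())
u,v=proj(K,T,B)[0].astype(int)
g=cv2.cvtColor(f,cv2.COLOR_RGB2GRAY)
for r in range(max(v-60,0),min(v+61,400),12):print(r,g[r,max(u-96,0):u+97:8].tolist())
```

```text
centre [[317.26288867 211.10355373]] rim [[343.0, 211.0], [291.0, 211.0], [317.0, 186.0], [317.0, 235.0]]
151 [137, 138, 137, 141, 133, 138, 86, 46, 48, 50, 52, 48, 46, 48, 44, 51, 52, 48, 135, 133, 128, 127, 133, 130, 136]
163 [139, 138, 137, 133, 137, 134, 80, 87, 89, 90, 63, 59, 56, 86, 86, 88, 89, 87, 135, 137, 135, 137, 136, 136, 138]
175 [135, 139, 131, 145, 136, 137, 78, 89, 87, 60, 52, 48, 50, 49, 75, 88, 88, 90, 134, 136, 127, 132, 128, 130, 133]
187 [142, 141, 139, 138, 136, 137, 130, 89, 87, 60, 21, 11, 17, 15, 22, 85, 89, 86, 131, 133, 133, 131, 131, 134, 135]
199 [130, 138, 141, 136, 130, 140, 137, 82, 90, 13, 32, 34, 33, 29, 32, 30, 91, 97, 139, 132, 137, 135, 132, 139, 133]
211 [132, 137, 72, 65, 65, 68, 66, 75, 87, 34, 24, 30, 35, 27, 36, 24, 87, 71, 68, 73, 71, 77, 71, 73, 138]
223 [131, 137, 69, 69, 70, 69, 71, 62, 88, 88, 27, 32, 35, 29, 26, 92, 93, 71, 69, 72, 71, 71, 72, 69, 130]
235 [138, 135, 68, 71, 73, 71, 72, 63, 90, 89, 92, 89, 82, 91, 93, 88, 89, 72, 70, 69, 69, 65, 68, 72, 77]
247 [139, 137, 129, 129, 132, 132, 126, 122, 92, 90, 88, 91, 93, 89, 93, 92, 93, 96, 94, 91, 85, 86, 83, 82, 79]
259 [141, 135, 134, 134, 137, 132, 70, 70, 100, 26, 36, 63, 24, 63, 45, 18, 98, 106, 129, 135, 132, 129, 132, 133, 130]
271 [138, 137, 137, 136, 134, 131, 73, 72, 71, 22, 22, 64, 18, 62, 59, 26, 69, 79, 130, 131, 133, 127, 133, 131, 134]
```

The cap is seen at about (317,208) and predicted at (317,211), so the aim is good. Approaching.

```bash
python3 -m creep '[{"hand":255,"x":0.0036,"y":0,"z":0.01,"turn":0},{"hand":255,"x":0.0035,"y":0,"z":0.016,"turn":0},{"hand":255,"x":0,"y":0,"z":0.014,"turn":0},{"hand":255,"x":0,"y":0,"z":0.01,"turn":0},{"hand":255,"x":0,"y":0,"z":0.004,"turn":0},{"hand":255,"x":0,"y":0,"z":0,"turn":0},{"hand":255,"x":0,"y":0,"z":0,"turn":0}]'  >/dev/null; python3 g.py;python3 -m creep '[{"hand":255,"x":0,"y":0,"z":0.002,"turn":0},{"hand":255,"x":0,"y":0,"z":0.002,"turn":0},{"hand":255,"x":0,"y":0,"z":0.002,"turn":0},{"hand":255,"x":0,"y":0,"z":0,"turn":0}]'; python3 g.py
```

```text
tcp [0.522  0.2182 0.0704] yaw 3.1229 z [ 0.674 -0.022 -0.739] t 29.32 F [-0.4 -0.1  0.6] w -0.0004 g 0.0
[ 0.617  0.133 -0.953 -0.144 -0.42   0.501]
0.06 shift [ 0.0007 -0.0004 -0.0506]
0.03 shift [ 0.0007 -0.0004 -0.0206]
0 shift [ 0.0007 -0.0004  0.0094]
time: 29.65
tool_pos: [0.5252, 0.218, 0.0642]
orientation: [0.025, 2.403, -0.02]
contact_force: [-0.1, -0.7, -0.7]
gripper_width: -0.0005
grasp_force: 0.0
tcp [0.5252 0.218  0.0642] yaw 3.1245 z [ 0.673 -0.022 -0.74 ] t 29.65 F [-0.1 -0.7 -0.7] w -0.0005 g 0.0
[ 0.612  0.151 -0.954 -0.164 -0.416  0.496]
0.06 shift [-0.0011 -0.0003 -0.0574]
0.03 shift [-0.0011 -0.0003 -0.0274]
0 shift [-0.0011 -0.0003  0.0026]
```

```bash
python3 -m creep '[{"hand":255,"x":0,"y":0,"z":0.002,"turn":0},{"hand":255,"x":0,"y":0,"z":0.002,"turn":0},{"hand":255,"x":0,"y":0,"z":0,"turn":0}]'|grep -E "pos|contact";python3 -m creep '[{"hand":255,"x":0,"y":0,"z":0.002,"turn":0},{"hand":255,"x":0,"y":0,"z":0.002,"turn":0},{"hand":255,"x":0,"y":0,"z":0,"turn":0}]'|grep -E "pos|contact"; python3 -m creep '[{"hand":255,"x":0,"y":0,"z":0.001,"turn":0},{"hand":255,"x":0,"y":0,"z":0.001,"turn":0},{"hand":255,"x":0,"y":0,"z":0,"turn":0}]'|grep -E "pos|contact"
```

```text
tool_pos: [0.528, 0.2179, 0.0611]
contact_force: [-1.6, 0.2, 3.0]
tool_pos: [0.5308, 0.2178, 0.0583]
contact_force: [-2.5, 1.0, 4.7]
tool_pos: [0.5321, 0.2178, 0.0569]
contact_force: [-3.3, 0.8, 5.7]
```

```bash
python3 -m creep '[{"hand":255,"x":0,"y":0,"z":0.001,"turn":0},{"hand":255,"x":0,"y":0,"z":0.001,"turn":0},{"hand":255,"x":0,"y":0,"z":0,"turn":0}]'|grep -E "pos|contact"; python3 -m creep '[{"hand":255,"x":0,"y":0,"z":0.001,"turn":0},{"hand":255,"x":0,"y":0,"z":0,"turn":0},{"hand":255,"x":0,"y":0,"z":0,"turn":0},{"hand":255,"x":0,"y":0,"z":0,"turn":0}]'|grep -E "pos|contact"
```

```text
tool_pos: [0.5332, 0.2178, 0.056]
contact_force: [-25.3, -1.6, 28.6]
tool_pos: [0.5334, 0.2179, 0.0556]
contact_force: [-42.8, -2.3, 46.1]
```

The button bottomed out. Backing off along the axis and checking the timer.

```bash
python3 -m creep '[{"hand":255,"x":0,"y":0,"z":-0.002,"turn":0},{"hand":255,"x":0,"y":0,"z":-0.005,"turn":0},{"hand":255,"x":0,"y":0,"z":-0.01,"turn":0},{"hand":255,"x":0,"y":0,"z":-0.02,"turn":0},{"hand":255,"x":0,"y":0,"z":-0.035,"turn":0},{"hand":255,"x":0,"y":0,"z":-0.04,"turn":0},{"hand":255,"x":0,"y":0,"z":-0.04,"turn":0},{"hand":255,"x":0,"y":0,"z":-0.04,"turn":0},{"hand":255,"x":0,"y":0,"z":-0.02,"turn":0},{"hand":255,"x":0,"y":0,"z":0,"turn":0},{"hand":255,"x":0,"y":0,"z":0,"turn":0}]'|grep -E "pos|contact|time"
cat > v.py <<'E'
from h import *
f,K,T,s=shot("top");cv2.imwrite("pics/t9.png",f[...,::-1]);f0=cv2.imread("pics/top0.png")[...,::-1]
hsv=cv2.cvtColor(f,cv2.COLOR_RGB2HSV);g=cv2.cvtColor(f,cv2.COLOR_RGB2GRAY)
c=cnts(cv2.inRange(hsv,(50,80,40),(85,255,255)));print([cv2.boundingRect(q) for q in c[:3]])
if c:rep("screen",c[0],K,T,.07)
w=cv2.inRange(hsv,(5,165,60),(16,255,255));w[:, :345]=0;w[240:]=0;w[:,420:]=0
rep("board",cnts(w)[0],K,T,.065)
for n,(x0,y0,x1,y1) in dict(tape=(308,150,346,188),mug=(440,230,482,262),carton=(158,205,202,252)).items():
    print(n,"diff",np.abs(f[y0:y1,x0:x1].astype(int)-f0[y0:y1,x0:x1]).mean().round(2))
print("cols 268..276, rows 182..205:");print(g[184:206,262:276:2].tolist())
E
python3 v.py
```

```text
time: 31.9
tool_pos: [0.3912, 0.2231, 0.2123]
contact_force: [0.7, -0.7, 0.1]
[(257, 198, 12, 8)]
screen [600.2 214.7] [24.9 39.1] yaw -1.55
board [ 652.9 -211.7] [104.8 148.4] yaw -0.2323
tape diff 1.46
mug diff 1.43
carton diff 1.44
cols 268..276, rows 182..205:
[[173, 174, 176, 174, 171, 172, 171], [174, 176, 176, 179, 179, 181, 181], [174, 174, 175, 177, 178, 178, 176], [175, 177, 176, 178, 178, 178, 179], [173, 173, 175, 175, 178, 178, 178], [175, 178, 178, 178, 180, 179, 178], [179, 179, 179, 180, 181, 182, 183], [152, 151, 181, 181, 181, 182, 182], [193, 194, 190, 176, 177, 161, 148], [123, 113, 138, 131, 126, 173, 183], [107, 105, 118, 116, 113, 100, 158], [115, 114, 112, 115, 114, 34, 65], [55, 75, 97, 95, 109, 19, 45], [20, 26, 36, 36, 107, 20, 49], [101, 101, 101, 44, 107, 19, 51], [110, 108, 112, 62, 108, 18, 51], [107, 107, 109, 66, 107, 18, 50], [106, 108, 107, 65, 102, 16, 52], [107, 108, 108, 63, 116, 17, 53], [107, 108, 111, 51, 122, 16, 58], [111, 112, 113, 47, 119, 19, 64], [59, 58, 77, 36, 116, 17, 65]]
```

```bash
python3 -c "
from plant import finish_job
print(finish_job())"
```

```text
the job is handed in; nothing more can be done
None
```

I handed the job in at about 32 s: the board lies flat and square on the pad, within about 2 mm of centre by camera. The timer is square against the stop and its button was pressed fully in with the tool leaning about 42°, peaking near 63 N at the fingertips. The tape roll, mug and carton have not moved.

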